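# Pin the tow-ball drawbar into its hitch

### The job

On the parts counter, push the tow-ball drawbar fully home into the hitch fork, so that its eye lines up with the fork's holes, then take the longest of the three pins from the wooden rack and drop it through the fork and the drawbar until its head sits on the fork. Leave the two shorter pins standing in the rack and do not shift the other stock on the counter.

Things in the scene. Friction and masses are not known exactly. Their poses are not given: they have to be found in the camera images.
- hitch: dark steel hitch fork, fixed, on a grey base plate 130 (x) by 190 (y) by 8 mm. Two square plates 80 by 80 by 12 mm, undersides 50 and 88 mm above the counter, joined by an upright at y 40 to 56 mm, 100 mm high. Origin: on the axis of the plates' holes, at counter level; z up. The drawbar enters from the -y side and slides in along +y.
- jaw_hole (a point): centre of the hole's mouth on the upper plate's top face, 100 mm above the counter; axes as the hitch. The vertical hole, 20 mm in diameter, goes through both plates; under the lower plate it is free down to the base plate, 8 mm above the counter.
- drawbar (a joint): how far the drawbar is out, m: 0 = fully home against its stop, its eye in line with the fork's holes; up to 0.07; starts at 0.03 to 0.06. Pushing along the hitch's +y makes it smaller. About 4 N of friction plus 8 N per m/s; it stays where it is left. The bar is flat steel, 56 mm wide, 65 to 85 mm above the counter, with a vertical 22 mm eye.
- ball (a point): centre of the bright steel tow ball, 50 mm in diameter, fixed on a 22 mm neck on top of the drawbar near its outer end, 122 mm above the counter. It lies 85 mm from the centre of the drawbar's eye along the hitch's -y; the bar ends 27 mm beyond the ball's centre.
- pin_long: the longest of three steel pins that start upright in the wooden rack, in random order; round shank 16 mm in diameter and 85 mm long with a bevelled foot, then a round head 30 mm in diameter and 30 mm high (115 mm in all, about 0.27 kg). Origin: centre of the foot's end face; +z runs up the shank to the head; the head's underside is at z = 85 mm, its top at 115 mm.
- pin_middle: the middle one of three steel pins that start upright in the wooden rack, in random order; round shank 16 mm in diameter and 60 mm long with a bevelled foot, then a round head 30 mm in diameter and 30 mm high (90 mm in all, about 0.24 kg). Origin: centre of the foot's end face; +z runs up the shank to the head; the head's underside is at z = 60 mm, its top at 90 mm.
- pin_short: the shortest of three steel pins that start upright in the wooden rack, in random order; round shank 16 mm in diameter and 45 mm long with a bevelled foot, then a round head 30 mm in diameter and 30 mm high (75 mm in all, about 0.22 kg). Origin: centre of the foot's end face; +z runs up the shank to the head; the head's underside is at z = 45 mm, its top at 75 mm.
- rack: wooden block fixed to the counter, 70 mm (x) by 190 mm (y), 45 mm high, with three upright 18 mm holes 30 mm deep on its middle line at y = -60, 0 and 60 mm, so that each pin's foot starts 15 mm above the counter. Origin: centre of its underside, z up.
- filter: white oil filter canister, 76 mm in diameter, 100 mm high; stock, not to be shifted. Origin: centre of its underside.
- bearing: steel bearing ring lying flat, 72 mm in outer diameter, 22 mm high; stock, not to be shifted. Origin: centre of its underside.
- flange: flat aluminium exhaust flange lying on the counter, 60 by 114 mm (long along its y), 6 mm thick; stock, not to be shifted. Origin: centre of its underside.
- carton_blue: blue and red carton, 100 by 140 by 70 mm high; stock, not to be shifted. Origin: centre of its underside.
- carton_plain: brown carton, 90 by 120 by 60 mm high; stock, not to be shifted. Origin: centre of its underside.
- spanner: steel spanner lying flat, 180 mm long along its x; stock, not to be shifted.
Not all that is in view belongs to the job. What is shaped like the rack but green or turquoise is not meant.

How it is judged (in metres and radians):
At the end, for the whole second after the job is handed in: The drawbar is within 6 mm of home; the longest pin stands upright (within 7 degrees) in the fork's hole, its foot at least 79 mm below the upper plate's top face and within 8 mm of the hole's axis, at rest; the two shorter pins stand in rack holes, feet at the bottom (value of joint drawbar below 0.006 m and z of pin_long in the frame of jaw_hole below -0.079 m and horizontal distance between pin_long and jaw_hole below 0.008 m and angle between pin_long's own z axis and vertical below 0.12 rad and linear speed of pin_long below 0.02 m/s and horizontal distance between each of pin_middle, pin_short and rack below 0.066 m and z of each of pin_middle, pin_short in the frame of rack below 0.022 m and angle between each of pin_middle, pin_short's own z axis and vertical below 0.15 rad); the robot touches nothing.
It fails at once if a piece of the other stock (filter, bearing, flange, cartons, spanner) is shifted by more than 30 mm (distance of any of filter, bearing, flange, carton_blue, carton_plain, spanner from where it was at the start of the episode above 0.03 m).
It also fails if it takes over 58 s, if anything falls off the work surface, if the arm or the gripper's body presses on something with over 40 N, if the wrist force passes 120 N, or if a joint passes its speed limit or range.

### The arm

A 6-joint arm with a two-finger parallel gripper is mounted at the origin on the work surface. World frame = base frame: x ahead of the robot, y to its left, z up, the work surface at z = 0. Lengths are in mm, angles in rad, forces in N, time in s.
With the tool pointing down it reaches from about 350 to 875 mm from the base axis. Payload 4.2 kg.
Tool frame: the origin (TCP) lies midway between the tips of the shut fingers; the grasp point (between the pads) lies 19 mm behind it (arm.tcp_to_grasp is the distance from the TCP to the grasp point, in mm); z points along the fingers, y is the line along which they close (so a half turn about z gives the same grasp; the last joint's range is limited). The gripper opens to 85 mm and grips with 20 to 120 N. Pads are 22 mm wide; open, the fingers measure 114 mm over their backs; the gripper's body (76 mm by 85 mm) begins 54 mm behind the grasp point. The pads swing forward as they close: fully open they stand 13 mm farther back than shut.
Start: joints at [-0.972, 0.385, 0.008, 0, -1.194, -0.259], TCP at [208.326, -589.236, 231.312] pointing down, gripper open.
Joint ranges: [-3.14, 3.14], [-1.21, 2.06], [-1.07, 1.41], [-3.16, 2.05], [-2.99, -0.16], [-3.1, 3.1]. Speed limits (rad/s): [2.79, 2.79, 3.14, 3.14, 3.14, 3.14].

### API

Orientations are given as a unit quaternion [x, y, z, w].
In Python, from bench import arm, get_image gives the robot as it stands.
- The arm moves only by the tool drive_tool, never from a script. Its argument "deltas" is a list of rows, each a list of 2 entries, a list of its own where there are three numbers: the shift along the tool's x, y, z in cm, then the turn, a rotation vector about the tool's x, y, z in degrees. In form: [[[x, y, z], [ax, ay, az]], ...]. A call has 1 to 12 rows; each row shifts and turns the commanded pose from where the row before left it, along the tool's axes as they then stand; what a row does not reach is not made up. A row lasts 1/10 s, in which the tool goes at most 50 mm and 8.59 degrees, less where a joint would pass 70% of its speed; a pose out of reach is approached as far as the arm can. A call with a gripper value outside its range is refused whole. "claw" is the finger opening in cm, from 0 to 8.54, set as the call begins (left out, the last holds). The fingers move at their own pace and stop on an object; the grip force is fixed at half the most. Time passes only in rows, so rows that do not move let the fingers close. It gives the time, the measured TCP pose, the force, the opening and the grip force at its end, in the units of the state.
- arm.read_state(): the state, without advancing time (a new reading comes with each control period).
- get_image(name): name is "side" or "top"; returns a dict with "img" (400x640x3 uint8, red, green, blue), "fx", "fy", "cx", "cy" (pixels), "eye" and "orientation" of the camera in the world. Camera axes: x right, y down, z forward; pixel columns grow to the right and rows downward; lengths in mm; the calibration is good to about 2 mm. A picture is of the moment at which its call begins. There is no depth.
- arm.job_done(): hands the job in; it is judged then, once.
The state is a dict: "clock": time; "joints": joint angles; "joint_vel": joint speeds; "joint_efforts": joint torques, N m; "position": TCP position; "ee_rot": TCP orientation; "contact_force": force on the tool from outside, world axes, zero at the start; "wrist_torque": the same for the moment, N m; "gripper_width": finger opening in mm; "grasp_force": force on a finger pad.
Only numpy, scipy, OpenCV 4.12 (cv2) and the standard library are available. Lean on these libraries where they do the work, as an engineer would, in place of code of your own. Each camera call takes 0.05 s, during which the arm holds its last target. There are 200 camera calls.

## Working session

There is one attempt and no reset: what is moved stays moved. The work goes in short steps, Python scripts to look and compute and a tool call to move; the robot and the scene stay as the last step left them, time stands still between calls to the robot, and variables do not carry over. Pictures are saved under pics/ and viewed, at most 10 in all, crops included, and the job is handed in when it is done.

Besides the shell and the picture viewer there is one more tool, called after "Emit:" as name([rows], argument=value, ...), one row to a line, values as JSON. drive_tool: Moves the arm, as the interface text tells. Its arguments: {"type":"object","properties":{"deltas":{"type":"array"},"claw":{"type":"number"}},"required":["deltas"]}

```bash
mkdir -p pics
cat > h.py <<'E'
import numpy as np, cv2, json
from scipy.spatial.transform import Rotation as R
from bench import arm, get_image
def snap(name,fn):
    d=get_image(name); cv2.imwrite('pics/'+fn+'.png',d['img'][:,:,::-1])
    c={k:np.array(d[k]).tolist() for k in('fx','fy','cx','cy','eye','orientation')}
    json.dump(c,open(name+'.json','w')); np.save(name+'.npy',d['img']); return d
def cam(n): return json.load(open(n+'.json'))
def ray(n,u,v):
    c=cam(n); o=np.array(c['orientation'])
    M=R.from_quat(o).as_matrix() if o.size==4 else o
    return np.array(c['eye']),M@np.array([(u-c['cx'])/c['fx'],(v-c['cy'])/c['fy'],1])
def at(n,u,v,z):
    e,d=ray(n,u,v); return (e+d*(z-e[2])/d[2]).round(1)
def px(n,p):
    c=cam(n); M=R.from_quat(c['orientation']).as_matrix(); q=M.T@(np.array(p)-c['eye'])
    return (q[0]/q[2]*c['fx']+c['cx']).round(1),(q[1]/q[2]*c['fy']+c['cy']).round(1)
E
python3 -c "
from h import *
for n in('top','side'): snap(n,n+'0'); print(cam(n))
print(arm.read_state())"
```

```text
{'fx': 389.5362500658148, 'fy': 389.5362500658148, 'cx': 320.046287784179, 'cy': 199.4033155940736, 'eye': [356.99574984445894, -102.25617234985509, 1393.791430348593], 'orientation': [-0.7025801082705909, 0.7087619158278291, -0.0453468260825668, 0.04451295877368098]}
{'fx': 490.1747157236829, 'fy': 490.1747157236829, 'cx': 326.269891431226, 'cy': 206.0560948464265, 'eye': [194.21658654981326, -1180.007331136389, 799.3779573970786], 'orientation': [0.86241775185481, -0.12601342651423766, 0.07267844885640397, -0.4848443881243375]}
{'clock': 0.1, 'joints': array([-9.72405498e-01,  3.85485739e-01,  6.76355636e-03, -4.22658359e-04,
       -1.19402882e+00, -2.58583589e-01]), 'joint_vel': array([ 0.00065655, -0.00136953,  0.00327894,  0.00056913,  0.00063203,
       -0.00101779]), 'joint_efforts': array([ 1.26590817e-04, -3.93319452e+01,  1.88928634e+01,  4.19796109e+00,
       -2.62036279e-03,  8.14671296e-06]), 'position': array([ 208.14172857, -588.76377602,  230.32956727]), 'ee_rot': array([-1.69010452e-01,  9.85613755e-01,  9.70598549e-04, -2.27407583e-04]), 'contact_force': array([-0.16345174,  0.05137846, -0.74299911]), 'wrist_torque': array([-0.03699579, -0.01722217, -0.04839842]), 'grasp_force': 0.0, 'gripper_width': 85.3219780314036}
```

View pics/top0.png

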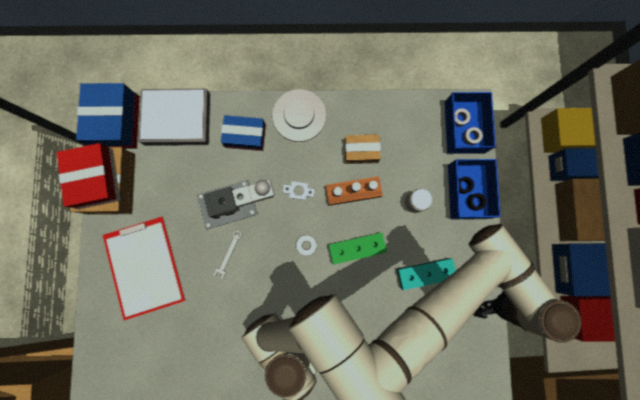

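View pics/side0.png

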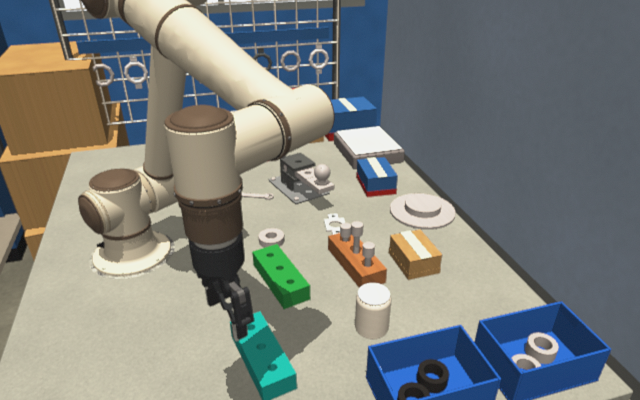

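The top view shows the brown rack at about (354,190) with pins near (338,191), (356,187) and (373,185), and the hitch near (225,202) with its ball at (262,187). The side view shows the same rack at (357,257), hitch at (300,180) and ball at (322,172). I'll enlarge both.

```bash
python3 -c "
from h import *
a=np.load('top.npy')[165:240,190:390,::-1]; b=np.load('side.npy')[145:295,265:465,::-1]
cv2.imwrite('pics/c1.png',cv2.resize(a,None,fx=4,fy=4,interpolation=2)); cv2.imwrite('pics/c2.png',cv2.resize(b,None,fx=4,fy=4,interpolation=2))"
```

```text
(no output)
```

View pics/c1.png

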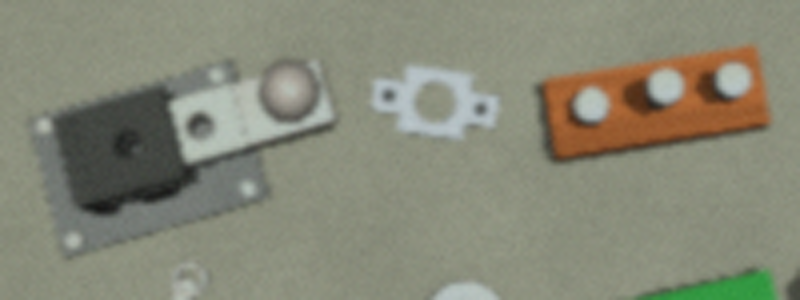

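View pics/c2.png

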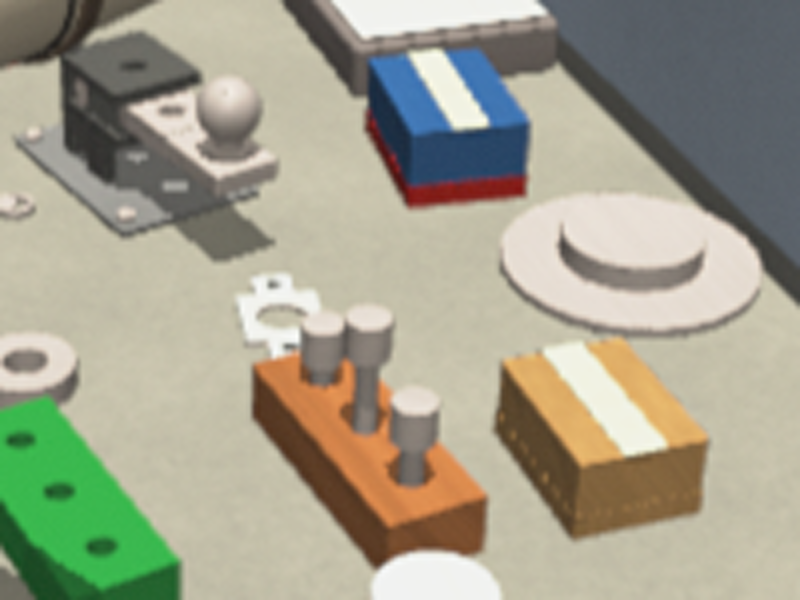

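The middle pin is clearly the longest: its visible shank is the longest in the side crop (top at about (357,224) full frame), and its top is at (355.9,186.4) in the top view. The hole is at (221.9,200.9), the eye at (239.9,196.1) and the ball at (261.9,187.1).

```bash
python3 -c "
from h import *
T=lambda x,y:(190+(x+.5)/4-.5,165+(y+.5)/4-.5)
S=lambda x,y:(265+(x+.5)/4-.5,145+(y+.5)/4-.5)
for n,t,s,z in [('hole',(129,145),(133,66),100),('eye',(201,126),(172,110),85),('ball',(289,90),(229,110),122),('pinL',(665,87),(370,318),130),('pin1 mid?',(591,105),(324,323),105),('pin1 short?',(591,105),(324,323),90),('pin3 mid?',(733,80),(415,400),105),('pin3 short',(733,80),(415,400),90)]:
  print(n,at('top',*T(*t),z),at('side',*S(*s),z))
print('rack',[at('top',*T(*p),45) for p in [(545,80),(755,47),(770,124),(553,158)]], np.mean([at('top',*T(*p),45) for p in [(545,80),(755,47),(770,124),(553,158)]],0))
print('rackS',[at('side',*S(*p),45) for p in [(254,366),(388,527),(486,495)]])
print('bolts',[at('top',*T(*p),10) for p in [(44,126),(217,75),(249,188),(73,241)]])
print('plate',[at('top',*T(*p),100) for p in [(55,115),(165,85),(187,165),(78,207)]])
print('filter',at('top',420,200,100),'cart',at('top',363,148,60),'blue',at('top',243,132,70))
"
```

```text
hole [520.3 224.  100. ] [520.1 215.6 100. ]
eye [537.9 167.2  85. ] [537.7 160.1  85. ]
ball [562.2  87.4 122. ] [561.   78.6 122. ]
pinL [ 560.7 -222.5  130. ] [ 561.9 -229.9  130. ]
pin1 mid? [ 550.  -162.7  105. ] [ 545.4 -191.6  105. ]
pin1 short? [ 552.3 -163.4   90. ] [ 553.  -170.2   90. ]
pin3 mid? [ 570.2 -282.   105. ] [ 571.2 -286.9  105. ]
pin3 short [ 572.6 -284.1   90. ] [ 579.3 -267.6   90. ]
rack [array([ 581.5, -125.5,   45. ]), array([ 609.3, -310.5,   45. ]), array([ 540.9, -321.7,   45. ]), array([ 512.6, -131.8,   45. ])] [ 561.075 -222.375   45.   ]
rackS [array([ 513.8, -142.4,   45. ]), array([ 541.7, -326.8,   45. ]), array([ 609.9, -315.1,   45. ])]
bolts [array([549.5, 323.3,  10. ]), array([594.5, 169. ,  10. ]), array([492.1, 138.8,  10. ]), array([446.2, 294.4,  10. ])]
plate [array([546.2, 286.7, 100. ]), array([570.9, 194.9, 100. ]), array([503. , 175.2, 100. ]), array([468.7, 265.3, 100. ])]
filter [ 517.5 -439.2  100. ] cart [ 708.2 -257.    60. ] blue [766.6 163.2  70. ]
```

The heights and sizes are consistent: 143 mm from hole to ball means the drawbar is about 58 mm out. The two cameras differ by about 7 mm in y. Gripping the ball along the hitch's y will settle that, so I'll go to the ball now.

Emit:
drive_tool([
  [[-3.1, 2.87, 0], [0, 0, 0]],
  [[-3.1, 2.87, 0], [0, 0, 0]],
  [[-3.1, 2.87, 0], [0, 0, 0]],
  [[-3.1, 2.87, 0], [0, 0, 0]],
  [[-3.1, 2.87, 0], [0, 0, 0]],
  [[-3.1, 2.87, 0], [0, 0, 0]],
  [[-3.1, 2.87, 0], [0, 0, 0]],
  [[-3.1, 2.87, 0], [0, 0, 0]],
  [[-3.1, 2.87, 0], [0, 0, 0]],
  [[-3.1, 2.87, 0], [0, 0, 0]],
  [[-3.1, 2.87, 0], [0, 0, 0]],
  [[-3.1, 2.87, 0], [0, 0, 0]],
], claw=8.5)

```text
clock: 1.3
position: [444.5, -138.8, 231.2]
ee_rot: [-0.169, 0.986, 0.0, -0.0]
contact_force: [-0.1, -0.6, 0.7]
gripper_width: 85.1
grasp_force: 0.0
```

Emit:
drive_tool([
  [[-3.1, 2.87, 0], [0, 0, 0]],
  [[-3.1, 2.87, 0], [0, 0, 0]],
  [[-3.1, 2.87, 0], [0, 0, 0]],
  [[-3.1, 2.87, 0], [0, 0, 0]],
  [[-3.1, 2.87, 0], [0, 0, 0]],
  [[-3.1, 2.87, 0], [0, 0, 0]],
  [[0, 0, 0], [0, 0, 2.85]],
  [[0, 0, 0], [0, 0, 0]],
  [[0, 0, 0], [0, 0, 0]],
])

```text
clock: 2.2
position: [561.8, 83.5, 230.8]
ee_rot: [-0.145, 0.989, -0.0, -0.001]
contact_force: [-0.6, -0.7, -0.2]
gripper_width: 84.9
grasp_force: 0.0
```

```bash
cat >> h.py <<'E'
def go(*t):
    s=arm.read_state(); M=R.from_quat(s['ee_rot']).as_matrix()
    print('clock',s['clock'],'pos',s['position'].round(1),'F',s['contact_force'].round(1),'w',s['gripper_width'],'grip',s['grasp_force'])
    print('toolx',M[:,0].round(3),'y',M[:,1].round(3),'z',M[:,2].round(3),'j',s['joints'].round(2))
    if t: print('delta cm',((M.T@(np.array(t)-s['position']))/10).round(2))
E
python3 -c "
from h import *
go(561.6,83,102); snap('top','t1'); d=snap('side','s1')
a=np.load('top.npy')[150:240,190:310,::-1]; b=np.load('side.npy')[100:220,260:400,::-1]
f=lambda a,k:cv2.resize(a,None,fx=k,fy=k,interpolation=2)
a=f(a,4);b=f(b,2.5)[:360][:,:320]
if b.shape[0]<360: b=np.vstack([b,np.zeros((360-b.shape[0],b.shape[1],3),np.uint8)])
cv2.imwrite('pics/c3.png',np.hstack([a[:360],b[:360]]))"
```

```text
clock 2.2 pos [561.8  83.5 230.8] F [-0.6 -0.7 -0.2] w 84.87609022236074 grip 0.0
toolx [-0.958 -0.287  0.001] y [-0.287  0.958 -0.   ] z [-0.001 -0.    -1.   ] j [ 0.43  0.29 -0.14 -0.   -1.15 -1.71]
delta cm [ 1.000e-02 -4.000e-02  1.288e+01]
```

View pics/c3.png

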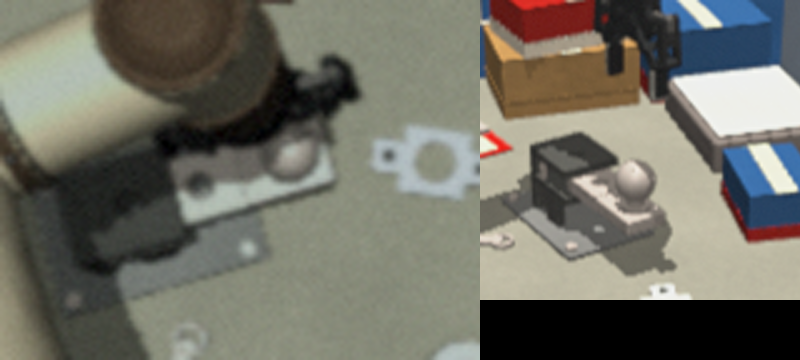

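The gripper hangs over the ball: in the side crop the fingers are at about (613,65) and (657,90), either side of the ball's column at 634. Next I descend and grip it.

Emit:
drive_tool([
  [[0, 0, 3], [0, 0, 0]],
  [[0, 0, 3], [0, 0, 0]],
  [[0, 0, 3], [0, 0, 0]],
  [[0, 0, 2], [0, 0, 0]],
  [[0, 0, 1.9], [0, 0, 0]],
  [[0, 0, 0], [0, 0, 0]],
])

```text
clock: 2.9
position: [560.2, 82.3, 99.9]
ee_rot: [-0.144, 0.99, -0.001, -0.003]
contact_force: [-0.2, -0.8, 0.4]
gripper_width: 85.1
grasp_force: 0.0
```

Emit:
drive_tool([
  [[0, 0, 0], [0, 0, 0]],
  [[0, 0, 0], [0, 0, 0]],
  [[0, 0, 0], [0, 0, 0]],
  [[0, 0, 0], [0, 0, 0]],
  [[0, 0, 0], [0, 0, 0]],
  [[0, 0, 0], [0, 0, 0]],
  [[0, 0, 0], [0, 0, 0]],
  [[0, 0, 0], [0, 0, 0]],
], claw=4)

```text
clock: 3.7
position: [563.2, 84.3, 104.4]
ee_rot: [-0.145, 0.989, 0.0, 0.002]
contact_force: [-1.9, 1.0, 6.0]
gripper_width: 47.6
grasp_force: 61.1
```

```bash
python3 -c "
from h import *
go()"
```

```text
clock 3.7 pos [563.2  84.3 104.4] F [-1.9  1.   6. ] w 47.554010108399304 grip 61.11318111419678
toolx [-0.958 -0.286 -0.003] y [-0.286  0.958  0.   ] z [ 0.003  0.001 -1.   ] j [ 0.43  0.41 -0.3   0.   -0.85 -1.71]
```

Emit:
drive_tool([
  [[0, 0.5, 0], [0, 0, 0]],
  [[0, 0.5, 0], [0, 0, 0]],
  [[0, 0.5, 0], [0, 0, 0]],
  [[0, 0.5, 0], [0, 0, 0]],
  [[0, 0.5, 0], [0, 0, 0]],
  [[0, 0.5, 0], [0, 0, 0]],
  [[0, 0.5, 0], [0, 0, 0]],
  [[0, 0.5, 0], [0, 0, 0]],
  [[0, 0.5, 0], [0, 0, 0]],
  [[0, 0.5, 0], [0, 0, 0]],
  [[0, 0, 0], [0, 0, 0]],
])

```text
clock: 4.8
position: [549.4, 132.2, 104.4]
ee_rot: [-0.145, 0.989, 0.0, 0.002]
contact_force: [0.5, -2.2, 5.4]
gripper_width: 47.5
grasp_force: 61.4
```

Emit:
drive_tool([
  [[0, 0.2, 0], [0, 0, 0]],
  [[0, 0.2, 0], [0, 0, 0]],
  [[0, 0.2, 0], [0, 0, 0]],
  [[0, 0.2, 0], [0, 0, 0]],
  [[0, 0.2, 0], [0, 0, 0]],
  [[0, 0.1, 0], [0, 0, 0]],
  [[0, 0, 0], [0, 0, 0]],
])

```text
clock: 5.5
position: [546.6, 142.3, 104.5]
ee_rot: [-0.145, 0.989, 0.0, 0.002]
contact_force: [1.1, -2.5, 4.6]
gripper_width: 47.6
grasp_force: 61.3
```

Emit:
drive_tool([
  [[0, 0.1, 0], [0, 0, 0]],
  [[0, 0.1, 0], [0, 0, 0]],
  [[0, 0.1, 0], [0, 0, 0]],
  [[0, 0, 0], [0, 0, 0]],
])

```text
clock: 5.9
position: [546.2, 143.5, 104.4]
ee_rot: [-0.145, 0.989, -0.001, 0.002]
contact_force: [5.1, -10.2, 3.7]
gripper_width: 47.2
grasp_force: 61.3
```

Emit:
drive_tool([
  [[0, 0.1, 0], [0, 0, 0]],
  [[0, 0.1, 0], [0, 0, 0]],
  [[0, 0.1, 0], [0, 0, 0]],
  [[0, 0, 0], [0, 0, 0]],
])

```text
clock: 6.3
position: [546.1, 143.6, 104.4]
ee_rot: [-0.145, 0.989, -0.003, 0.002]
contact_force: [10.1, -20.2, 2.8]
gripper_width: 47.3
grasp_force: 61.5
```

```bash
python3 -c "
from h import *
go()
s=arm.read_state();p=s['position']
for a in(16.3,16.6,17):
  r=np.deg2rad(a); print(a,'hole',p[:2]+85*np.array([-np.sin(r),np.cos(r)]))"
```

```text
clock 6.3 pos [546.1 143.6 104.4] F [ 10.1 -20.2   2.8] w 47.2872543491477 grip 61.50358021259308
toolx [-0.958 -0.286 -0.003] y [-0.286  0.958 -0.006] z [ 0.005 -0.005 -1.   ] j [ 0.55  0.41 -0.32  0.01 -0.85 -1.83]
16.3 hole [522.23401386 225.19116259]
16.6 hole [521.80717288 225.0651316 ]
17 hole [521.23908921 224.89361703]
```

The drawbar is home: the force rose to 22 N with no further motion. The along-axis position from the grip agrees with the top camera. I'll release, turn 90° and grip the ball across the bar to find its lateral position, then reuse that orientation for the pin.

Emit:
drive_tool([
  [[0, -0.3, 0], [0, 0, 0]],
  [[0, 0, 0], [0, 0, 0]],
  [[0, 0, 0], [0, 0, 0]],
  [[0, 0, 0], [0, 0, 0]],
  [[0, 0, -2.5], [0, 0, 0]],
  [[0, 0, -3], [0, 0, 0]],
], claw=8.5)

```text
clock: 6.9
position: [542.8, 145.3, 156.5]
ee_rot: [-0.145, 0.989, -0.001, -0.002]
contact_force: [0.0, 0.1, 0.7]
gripper_width: 85.0
grasp_force: 0.0
```

Emit:
drive_tool([
  [[0, 0, 0], [0, 0, -8.5]],
  [[0, 0, 0], [0, 0, -8.5]],
  [[0, 0, 0], [0, 0, -8.5]],
  [[0, 0, 0], [0, 0, -8.5]],
  [[0, 0, 0], [0, 0, -8.5]],
  [[0, 0, 0], [0, 0, -8.5]],
  [[0, 0, 0], [0, 0, -8.5]],
  [[0, 0, 0], [0, 0, -8.5]],
  [[0, 0, 0], [0, 0, -8.5]],
  [[0, 0, 0], [0, 0, -8.5]],
  [[0, 0, 0], [0, 0, -5]],
  [[0, 0, 0], [0, 0, 0]],
])

```text
clock: 8.1
position: [543.7, 145.8, 157.3]
ee_rot: [0.802, -0.597, -0.0, -0.0]
contact_force: [0.0, -0.4, 0.5]
gripper_width: 85.3
grasp_force: 0.0
```

```bash
python3 -c "
from h import *
go(545,143.6,104)"
```

```text
clock 8.1 pos [543.7 145.8 157.3] F [ 0.  -0.4  0.5] w 85.27061840007514 grip 0.0
toolx [ 0.287 -0.958 -0.   ] y [-0.958 -0.287  0.   ] z [-0.  0. -1.] j [ 0.55  0.34 -0.25 -0.   -0.97 -0.26]
delta cm [ 0.24 -0.06  5.33]
```

Emit:
drive_tool([
  [[0.2, 0, 2.5], [0, 0, 0]],
  [[0, 0, 2.2], [0, 0, 0]],
  [[0, 0, 0.6], [0, 0, 0]],
  [[0, 0, 0], [0, 0, 0]],
])

```text
clock: 8.5
position: [544.1, 143.2, 103.5]
ee_rot: [0.802, -0.598, -0.0, 0.001]
contact_force: [1.0, 0.1, 0.1]
gripper_width: 85.1
grasp_force: 0.0
```

Emit:
drive_tool([
  [[0, 0, 0], [0, 0, 0]],
  [[0, 0, 0], [0, 0, 0]],
  [[0, 0, 0], [0, 0, 0]],
  [[0, 0, 0], [0, 0, 0]],
  [[0, 0, 0], [0, 0, 0]],
  [[0, 0, 0], [0, 0, 0]],
  [[0, 0, 0], [0, 0, 0]],
], claw=4)

```text
clock: 9.2
position: [545.1, 143.6, 106.0]
ee_rot: [0.802, -0.597, 0.001, -0.001]
contact_force: [-1.3, 0.4, 6.6]
gripper_width: 47.7
grasp_force: 61.2
```

```bash
python3 -c "
from h import *
go()
p=arm.read_state()['position'][:2]
for a in(16.3,16.6,17):
  r=np.deg2rad(a);x=np.array([np.cos(r),np.sin(r)]);y=np.array([-x[1],x[0]])
  b=x*(p@x)+y*(np.array([546.1,143.6])@y); print(a,'ball',b,'hole',b+85*y)"
```

```text
clock 9.2 pos [545.1 143.6 106. ] F [-1.3  0.4  6.6] w 47.729150863937704 grip 61.15678310394287
toolx [ 0.286 -0.958 -0.   ] y [-0.958 -0.286 -0.002] z [ 0.002  0.001 -1.   ] j [ 0.55  0.4  -0.31  0.   -0.85 -0.26]
16.3 ball [545.20027126 143.3369009 ] hole [521.343601   224.92035072]
16.6 ball [545.20290517 143.33256441] hole [520.91939394 224.78998324]
17 ball [545.20648741 143.32682579] hole [520.3548925  224.61273004]
```

Both grips and the camera agree on the hole at about (520.8, 224.6). Next I go to the pin at (561, -222).

Emit:
drive_tool([
  [[0, 0, 0], [0, 0, 0]],
  [[0, 0, 0], [0, 0, 0]],
  [[0, 0, 0], [0, 0, 0]],
  [[0, 0, -3], [0, 0, 0]],
  [[0, 0, -4], [0, 0, 0]],
  [[0, 0, -3], [0, 0, 0]],
], claw=8.5)

```text
clock: 9.8
position: [545.0, 143.3, 206.3]
ee_rot: [0.802, -0.597, 0.001, -0.001]
contact_force: [-0.0, 0.1, -0.1]
gripper_width: 84.7
grasp_force: 0.0
```

Emit:
drive_tool([
  [[3.55, 0.89, 0], [0, 0, 0]],
  [[3.55, 0.89, 0], [0, 0, 0]],
  [[3.55, 0.89, 0], [0, 0, 0]],
  [[3.55, 0.89, 0], [0, 0, 0]],
  [[3.55, 0.89, 0], [0, 0, 0]],
  [[3.55, 0.89, 0], [0, 0, 0]],
  [[3.55, 0.89, 0], [0, 0, 0]],
  [[3.55, 0.89, 0], [0, 0, 0]],
  [[3.55, 0.89, 0], [0, 0, 0]],
  [[3.55, 0.89, 0], [0, 0, 0]],
  [[0, 0, 0], [0, 0, 8.1]],
  [[0, 0, 0], [0, 0, 0]],
])

```text
clock: 11.0
position: [560.4, -223.5, 203.7]
ee_rot: [0.757, -0.653, -0.0, 0.0]
contact_force: [-1.1, 0.0, 1.0]
gripper_width: 84.8
grasp_force: 0.0
```

```bash
python3 -c "
from h import *
go(561,-222,100)"
```

```text
clock 11.0 pos [ 560.4 -223.5  203.7] F [-1.1  0.   1. ] w 84.7645020578811 grip 0.0
toolx [ 0.146 -0.989 -0.   ] y [-0.989 -0.146  0.001] z [-0.001  0.    -1.   ] j [-0.11  0.37 -0.09 -0.   -1.11  0.26]
delta cm [-0.14 -0.09 10.37]
```

Emit:
drive_tool([
  [[-0.1, -0.1, 3], [0, 0, 0]],
  [[0, 0, 3], [0, 0, 0]],
  [[0, 0, 2.5], [0, 0, 0]],
  [[0, 0, 1.5], [0, 0, 0]],
  [[0, 0, 0.4], [0, 0, 0]],
  [[0, 0, 0], [0, 0, 0]],
])

```text
clock: 11.6
position: [561.6, -220.7, 100.0]
ee_rot: [0.759, -0.652, -0.0, 0.0]
contact_force: [-0.3, -0.1, 0.1]
gripper_width: 84.6
grasp_force: 0.0
```

Emit:
drive_tool([
  [[0, 0, 0], [0, 0, 0]],
  [[0, 0, 0], [0, 0, 0]],
  [[0, 0, 0], [0, 0, 0]],
  [[0, 0, 0], [0, 0, 0]],
  [[0, 0, 0], [0, 0, 0]],
  [[0, 0, 0], [0, 0, 0]],
  [[0, 0, 0], [0, 0, 0]],
  [[0, 0, 0], [0, 0, 0]],
], claw=1.8)

```text
clock: 12.4
position: [562.0, -221.5, 101.2]
ee_rot: [0.758, -0.653, 0.001, -0.0]
contact_force: [-0.9, 0.3, 5.7]
gripper_width: 28.4
grasp_force: 59.3
```

```bash
python3 -c "
from h import *
go()
snap('side','s2')
b=np.load('side.npy')[165:295,295:435,::-1]
cv2.imwrite('pics/c4.png',cv2.resize(b,None,fx=4,fy=4,interpolation=2))"
```

```text
clock 12.4 pos [ 562.  -221.5  101.2] F [-0.9  0.3  5.7] w 28.392578998919355 grip 59.27571877309674
toolx [ 0.148 -0.989  0.001] y [-0.989 -0.148 -0.001] z [ 0.001 -0.001 -1.   ] j [-0.11  0.47 -0.21  0.   -0.89  0.26]
```

View pics/c4.png

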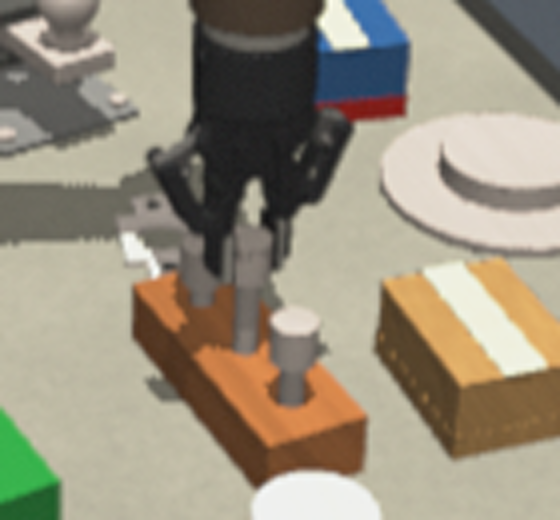

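The pin's head is between the pads (at about (250,255) in the crop) and its neighbours are untouched. Now I lift and carry it.

Emit:
drive_tool([
  [[0, 0, -1], [0, 0, 0]],
  [[0, 0, -2], [0, 0, 0]],
  [[0, 0, -3], [0, 0, 0]],
  [[0, 0, -3], [0, 0, 0]],
  [[0, 0, -3], [0, 0, 0]],
  [[0, 0, -3], [0, 0, 0]],
  [[0, 0, 0], [0, 0, 0]],
])

```text
clock: 13.15
position: [563.4, -221.8, 254.6]
ee_rot: [0.758, -0.652, 0.004, -0.002]
contact_force: [0.6, 0.2, -2.6]
gripper_width: 28.2
grasp_force: 60.1
```

Emit:
drive_tool([
  [[-2, -0.1, 0], [0, 0, 0]],
  [[-4, -0.2, 0], [0, 0, 0]],
  [[-4, -0.2, 0], [0, 0, 0]],
  [[-4, -0.2, 0], [0, 0, 0]],
  [[-4, -0.2, 0], [0, 0, 0]],
  [[-4, -0.2, 0], [0, 0, 0]],
  [[-4, -0.2, 0], [0, 0, 0]],
  [[-4, -0.2, 0], [0, 0, 0]],
  [[-4, -0.3, 0], [0, 0, 0]],
  [[-4, -0.3, 0], [0, 0, 0]],
  [[-4, -0.3, 0], [0, 0, 0]],
  [[-2, -0.3, 0], [0, 0, 0]],
])

```text
clock: 14.35
position: [521.5, 220.3, 247.9]
ee_rot: [0.758, -0.652, -0.001, 0.002]
contact_force: [1.1, -1.4, -3.6]
gripper_width: 28.4
grasp_force: 60.0
```

Emit:
drive_tool([
  [[-0.7, 0, 0], [0, 0, 0]],
  [[0, 0, 0], [0, 0, 0]],
  [[0, 0, 0], [0, 0, 0]],
  [[0, 0, 0], [0, 0, 0]],
])

```text
clock: 14.75
position: [522.0, 223.4, 250.1]
ee_rot: [0.757, -0.653, -0.0, 0.0]
contact_force: [0.1, 0.1, -3.7]
gripper_width: 28.1
grasp_force: 60.0
```

```bash
python3 -c "
from h import *
go(520.8,224.6,200)"
```

```text
clock 14.75 pos [522.  223.4 250.1] F [ 0.1  0.1 -3.7] w 28.069542483909593 grip 59.998780779837944
toolx [ 0.146 -0.989  0.   ] y [-0.989 -0.146  0.001] z [-0.001 -0.    -1.   ] j [ 0.69  0.28 -0.1  -0.   -1.19 -0.54]
delta cm [-0.14  0.1   5.01]
```

Emit:
drive_tool([
  [[-0.1, 0.1, 2], [0, 0, 0]],
  [[0, 0, 2], [0, 0, 0]],
  [[0, 0, 1.4], [0, 0, 0]],
  [[0, 0, 0], [0, 0, 0]],
  [[0, 0, 0], [0, 0, 0]],
  [[0, 0, 0], [0, 0, 0]],
])

```text
clock: 15.35
position: [521.8, 225.6, 197.7]
ee_rot: [0.758, -0.653, 0.0, -0.001]
contact_force: [-0.5, -0.1, -4.3]
gripper_width: 27.8
grasp_force: 60.0
```

```bash
python3 -c "
from h import *
go(520.8,224.6,194)
snap('side','s3')
b=np.load('side.npy')[110:210,250:370,::-1]
cv2.imwrite('pics/c5.png',cv2.resize(b,None,fx=5,fy=5,interpolation=2))
print(px('side',(520.8,224.6,100)),px('side',(520.8,224.6,108)))"
```

```text
clock 15.35 pos [521.8 225.6 197.7] F [-0.5 -0.1 -4.3] w 27.839887470344635 grip 59.971039694523824
toolx [ 0.148 -0.989 -0.001] y [-0.989 -0.148 -0.002] z [ 0.002  0.001 -1.   ] j [ 0.69  0.31 -0.19  0.   -1.07 -0.55]
delta cm [0.08 0.11 0.37]
(np.float64(297.4), np.float64(159.9)) (np.float64(297.4), np.float64(157.7))
```

View pics/c5.png

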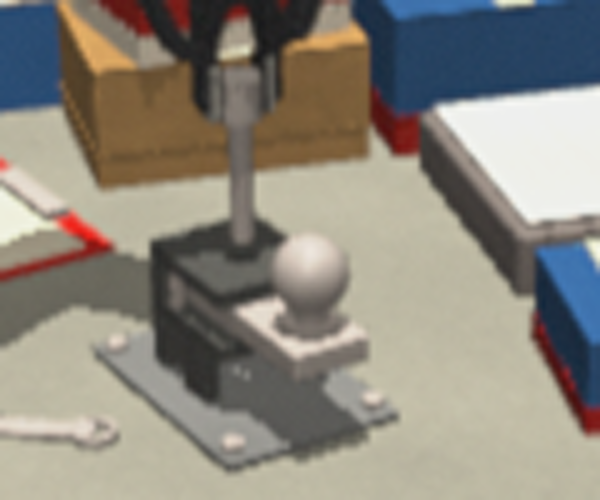

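The pin's foot at (242,245) hangs directly over the hole's dark spot at about (242,255). I'll descend slowly and watch the force.

Emit:
drive_tool([
  [[0.05, 0.1, 0.5], [0, 0, 0]],
  [[0, 0, 0.4], [0, 0, 0]],
  [[0, 0, 0.3], [0, 0, 0]],
  [[0, 0, 0.3], [0, 0, 0]],
  [[0, 0, 0.3], [0, 0, 0]],
  [[0, 0, 0], [0, 0, 0]],
])

```text
clock: 16.0
position: [520.2, 225.3, 177.9]
ee_rot: [0.758, -0.653, -0.0, -0.0]
contact_force: [-0.2, 0.8, -4.2]
gripper_width: 28.3
grasp_force: 60.0
```

Emit:
drive_tool([
  [[0, 0, 0.4], [0, 0, 0]],
  [[0, 0, 0.4], [0, 0, 0]],
  [[0, 0, 0.4], [0, 0, 0]],
  [[0, 0, 0.4], [0, 0, 0]],
  [[0, 0, 0.4], [0, 0, 0]],
  [[0, 0, 0], [0, 0, 0]],
])

```text
clock: 16.6
position: [520.1, 225.2, 157.7]
ee_rot: [0.758, -0.653, -0.0, -0.0]
contact_force: [1.7, 0.6, -4.5]
gripper_width: 28.2
grasp_force: 60.0
```

Emit:
drive_tool([
  [[0, 0, 0.4], [0, 0, 0]],
  [[0, 0, 0.4], [0, 0, 0]],
  [[0, 0, 0.4], [0, 0, 0]],
  [[0, 0, 0.4], [0, 0, 0]],
  [[0, 0, 0], [0, 0, 0]],
])

```text
clock: 17.1
position: [520.2, 225.2, 141.7]
ee_rot: [0.758, -0.653, -0.0, -0.0]
contact_force: [1.5, 3.3, -4.5]
gripper_width: 28.5
grasp_force: 59.9
```

Emit:
drive_tool([
  [[0, 0, 0.5], [0, 0, 0]],
  [[0, 0, 0.5], [0, 0, 0]],
  [[0, 0, 0.5], [0, 0, 0]],
  [[0, 0, 0.5], [0, 0, 0]],
  [[0, 0, 0.5], [0, 0, 0]],
  [[0, 0, 0.5], [0, 0, 0]],
  [[0, 0, 0], [0, 0, 0]],
])

```text
clock: 17.8
position: [520.2, 225.4, 111.5]
ee_rot: [0.758, -0.653, -0.0, -0.0]
contact_force: [3.2, 4.2, -5.8]
gripper_width: 28.6
grasp_force: 59.8
```

Emit:
drive_tool([
  [[0, 0, 0], [0, 0, 0]],
  [[0, 0, 0], [0, 0, 0]],
  [[0, 0, 0], [0, 0, 0]],
  [[0, 0, 0], [0, 0, 0]],
], claw=6)

```text
clock: 18.2
position: [519.8, 224.5, 112.5]
ee_rot: [0.758, -0.653, 0.0, 0.0]
contact_force: [-0.5, 0.1, 0.7]
gripper_width: 60.1
grasp_force: 0.0
```

Emit:
drive_tool([
  [[0, 0, -2], [0, 0, 0]],
  [[0, 0, -4], [0, 0, 0]],
  [[0, 0, -4], [0, 0, 0]],
  [[0, 0, -4], [0, 0, 0]],
  [[0, 0, -2], [0, 0, 0]],
  [[0, 0, 0], [0, 0, 0]],
  [[0, 0, 0], [0, 0, 0]],
])

```text
clock: 18.9
position: [519.5, 224.7, 272.2]
ee_rot: [0.758, -0.653, -0.0, 0.0]
contact_force: [0.5, -0.1, -0.7]
gripper_width: 60.4
grasp_force: 0.0
```

```bash
python3 -c "
from h import *
go()
snap('side','s4')
b=np.load('side.npy')[130:280,270:410,::-1]
cv2.imwrite('pics/c6.png',cv2.resize(b,None,fx=4,fy=4,interpolation=2))"
```

```text
clock 18.9 pos [519.5 224.7 272.2] F [ 0.5 -0.1 -0.7] w 60.4006676989063 grip 0.0
toolx [ 0.148 -0.989 -0.   ] y [-0.989 -0.148  0.001] z [-0.001  0.    -1.   ] j [ 0.69  0.26 -0.07 -0.   -1.24 -0.55]
```

View pics/c6.png

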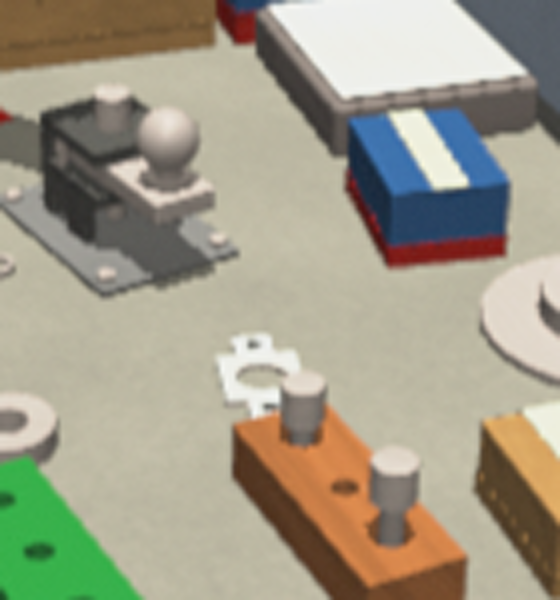

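The head sits on the fork: its top at crop (112,92), or about (298,153) in full frame, matches a predicted height of 130 mm. The two shorter pins stand in the rack at crop (303,410) and (393,490), and the arm is clear of everything.

```bash
python3 -c "
from bench import arm
print(arm.job_done())"
```

```text
the job is handed in; nothing more can be done
None
```

I pushed the drawbar home and dropped the longest pin through the fork until its head sat on the upper plate. The two shorter pins still stand in the rack, no other stock was touched, and I handed the job in at about 19 s; no verdict came back.

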